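# Lock the reference weight into its travel cradle

## Robot

A 6-joint arm with a two-finger parallel gripper is mounted at the origin on a cart in front of the work surface, level with it; the furniture and walls round the work are solid. World frame = base frame: x ahead of the robot, y to its left, z up, the work surface at z = 0. Lengths are in m, angles in rad, forces in N, time in s.
With the tool pointing down it reaches from about 0.225 to 0.875 m from the base axis. Payload 3.4 kg.
Tool frame: the origin (TCP) lies between the finger pads; the fingertips stand 11 mm ahead of it and the grasp point (between the pads) lies 8 mm behind it; z points along the fingers, y is the line along which they close (so a half turn about z gives the same grasp; the last joint's range is limited). The gripper opens to 85 mm and grips with 20 to 120 N. Pads are 22 mm wide; open, the fingers measure 114 mm over their backs; the gripper's body (76 mm by 85 mm) begins 54 mm behind the grasp point. The pads swing forward as they close: fully open they stand 13 mm farther back than shut.
Start: joints at [1.075, 0.276, 1.505, -0, 1.361, -0.121], TCP at [0.211, 0.535, 0.242] pointing down, gripper open.
Joint ranges: [-2.89, 2.89], [-0.75, 2.08], [0.22, 2.7], [-1.18, 4.32], [0.11, 2.71], [-2.7, 2.7]. Speed limits (rad/s): [2.57, 2.57, 3.14, 3.14, 3.14, 3.14].

## Interface

Orientations are given as a unit quaternion [w, x, y, z].
In Python, from rig import manip, imaging gives the robot as it stands. The module is installed in compiled form; this text tells all that it offers.
- The arm moves only by the tool jog_arm, never from a script. Its argument "deltas" is one flat list of numbers, 7 for each row, row after row: the turn, a rotation vector about the world's x, y, z in degrees, then the shift along the world's x, y, z in mm, then the opening, from 0 (shut) to 1 (fully open). In form: [ax, ay, az, tx, ty, tz, gripper, ax, ay, az, tx, ty, tz, gripper, ...]. A call has 1 to 20 rows; each row is the pose to reach, as a shift and turn from the pose commanded when the call began; what a row does not reach only later rows make up. A row lasts 1/10 s, in which the tool goes at most 50 mm and 8.59 degrees, less where a joint would pass 70% of its speed; a pose out of reach is approached as far as the arm can. A call with a gripper value outside its range is refused whole. The fingers move at their own pace and stop on an object; "grip_force" is the grip in N (left out, the last holds). Time passes only in rows, so rows that repeat a pose let the fingers close. It gives the time, the measured TCP pose, the force, the opening and the grip force at its end, in the units of the state.
- manip.get_state(): the state, without advancing time (a new reading comes with each control period).
- imaging.get_image(name): name is "scene" or "top"; returns the picture (420x560x3 uint8, blue, green, red); there is no depth.
- imaging.calibration(name): a dict with "mtx" (3x3 intrinsics, pixels), "cam_to_world" (4x4, takes a point from camera to world coordinates). Camera axes: x right, y down, z forward; pixel columns grow to the right and rows downward; lengths in m; the calibration is good to about 2 mm. A picture is of the moment at which its call begins. calibration takes no time and is no camera call.
- manip.sign_off(): hands the job in; it is judged then, once.
The state is a dict: "clock": time; "qpos": joint angles; "qd": joint speeds; "effort": joint torques, N m; "position": TCP position; "ee_rot": TCP orientation; "contact_force": force on the tool from outside, world axes, zero at the start; "moment": the same for the moment, N m; "width": finger opening in m; "gripper_force": force on a finger pad.
Only numpy, scipy, OpenCV 4.12 (cv2) and the standard library are available. Lean on these libraries where they do the work, as an engineer would, in place of code of your own. Each camera call takes 0.05 s, during which the arm holds its last target. There are 200 camera calls.

## Task

The 200 g reference weight is going out for calibration and already stands in its travel cradle. Fit the steel keep plate that lies on the bench: tilt it so that its oblong eye goes past the wide T-head of the cradle's stud, level it over the weight so that it can no longer lift off the stud, and press its free end home on the dowel until the spring plunger snaps out over it; then let go. The stud's pillar is only lightly clamped at its setting, so feel for its neck and keep pushes on it under 12 N, and nothing between plate and cradle over 30 N; keep the weight standing in its nest and leave the other things on the bench where they are.

Things in the scene. Friction and masses are not known exactly. Their poses are not given: they have to be found in the camera images.
- cradle: Travel cradle for a weight, fixed to the bench: aluminium base 218 x 76 mm, 11 mm high. Along its own x: catch bracket at the -x end, black round nest in the middle, steel pillar with the T-headed stud at the +x end. Origin on the bench, z up. The plate's seat is the plane 59 mm up: top of the bracket's ledge (x -84 to -50 mm, 36 mm wide) and of the pillar (46 x 36 mm).
- seat (a point): Cradle point 59 mm straight above its origin, axes as the cradle's: when fitted, the keep plate's origin is here and its axes are parallel (eye towards the stud).
- stud_mid (a point): Cradle point 57.5 mm along +x from the origin, at the height of the pillar's top (59 mm): middle setting of the stud. The pillar is clamped through slots: the stud's real axis stands up to 12 mm from here along x, either way (across: exact). Where is not measured: see or feel it. It is lightly clamped: keep sideways pushes on the neck under 12 N.
- stud_head (a point): Cradle point 73 mm above the bench over stud_mid: level of the underside of the stud's T-head. Head 56 mm long (cradle x) x 12 mm wide x 4 mm thick, centred on a round neck 8 mm in diameter and 14 mm high between pillar top and head. Moves with the unmeasured setting: this point is only its middle.
- dowel (a point): Centre of the fixed upright dowel at ledge height (59 mm), 64.5 mm from the origin along -x: 8 mm diameter, 7 mm tall, the upper 3.5 mm tapering to 3 mm diameter.
- plunger (a joint): Ball-nose spring plunger: how far it is pushed in, m (0 = out, limit 0.005); 3.6 N at first, 0.6 N more per mm, polished.
- nose (a point): Tip of the plunger's nose (10 mm diameter, along the cradle's x, pointing to +x), 8.3 mm above the seat plane, x = -82 mm. Out, it overhangs the fitted plate's end by 2 mm just above it: press the plate's end down past it (about 10 N) and it snaps out over the plate. Its housing starts 3.5 mm behind the fitted plate's end and stands 13.5 mm above the seat plane.
- keep_plate: Loose keep plate: flat steel 169 x 40 x 4 mm, 180 g, lying on the bench, black grip upward. Origin at the middle of its underside, x along its length towards the eye, z up. Eye x 40 to 75 mm, end bar beyond it 9.5 mm wide; dowel hole at the -x end, 9.5 mm diameter. The eye is shorter than the stud's head, so level it cannot pass the head.
- eye (a point): Centre of the oblong eye (35 mm long in x, 18 mm wide) at the underside, plate x = +57.5 mm. It passes the head so: plate tilted about 27 degrees, eye's end low; end bar down past the head's +x end, drawn to -x under the head until it meets the neck. Kept there, the plate can be lowered: the eye's other edge clears the head's -x end by only 1 to 3 mm.
- bar (a point): Inner edge of the end bar at the underside, plate x = +75 mm, the edge that meets the neck. Tilted 27 degrees the bar passes under the head with this edge 5 to 10 mm above the pillar's top. Below about 10 degrees the whole eye is under the head and the plate can slide along x to its seat.
- hole (a point): Centre of the plate's dowel hole, at the underside: x = -64.5 mm of the plate.
- grip (a point): Middle of the black grip, 22 mm above the plate's underside, plate x = -30 mm: an upright block 10 mm thick (plate x), 34 mm wide (y), top 32 mm above the underside, on an 18 mm foot 7 mm high. Made to be pinched along the plate's x.
- nest (a point): Centre of the nest's floor in the cradle, 11 mm above the cradle's origin; nest ring 11 mm high, 34 mm inside.
- weight_200g: Brass 200 g weight with knob, 30 mm diameter, 46 mm tall, loose in the cradle's nest; origin at the centre of its foot. Its top is 2 mm below the fitted plate.
- weight_500g: Bystander: brass weight, 38 mm diameter, 60 mm tall, standing on the bench; origin at its foot.
- weight_100g: Bystander: brass weight, 24 mm diameter, 37 mm tall, standing on the bench; origin at its foot.
- weight_50g: Bystander: brass weight, 20 mm diameter, 30 mm tall, standing on the bench; origin at its foot.
- jar_white_b: Bystander: lidded sample jar, 49 mm diameter, 57 mm tall; origin at its foot.
- beaker_100: Bystander: empty glass beaker, 54 mm diameter, 68 mm tall; origin at its foot.
- tape_masking: Bystander: roll of masking tape lying flat, 94 mm diameter, 25 mm tall; origin at the centre of its underside.
- forceps: Bystander: steel forceps lying flat, 133 mm long (own y), 14 mm wide, 9 mm high; origin at the middle of the underside.
There are look-alikes about, which are no part of the job. What is shaped like the weight_200g but turquoise is not meant.

How it is judged:
By the outcome, as a careful person would: the job done as asked, in the order asked, and still so for the second after the job is handed in, with the robot touching nothing.
It also fails if it takes over 48 s, if anything falls off the work surface, if the arm or the gripper's body presses on something with over 40 N, if the wrist force passes 120 N, or if a joint passes its speed limit or range.

## Working session

There is one attempt and no reset: what is moved stays moved. The work goes in short steps, Python scripts to look and compute and a tool call to move; the robot and the scene stay as the last step left them, time stands still between calls to the robot, and variables do not carry over. Pictures are saved under pics/ and viewed, at most 10 in all, crops included, and the job is handed in when it is done.

Besides the shell and the picture viewer there is one more tool, called after "Request:" as a command line: name --argument value ..., lists and objects as JSON in quotes. jog_arm: Moves the arm, as the interface text tells. Its arguments: {"type":"object","properties":{"deltas":{"type":"array"},"grip_force":{"type":"number"}},"required":["deltas"]}

```bash
mkdir -p pics; python3 - <<'E'
from rig import manip, imaging
import cv2, numpy as np
for n in("scene","top"):
    im=imaging.get_image(n); cv2.imwrite(f"pics/{n}0.png",im)
    c=imaging.calibration(n); print(n,np.round(c["mtx"],1).tolist(),np.round(c["cam_to_world"],3).tolist())
s=manip.get_state(); print(s)
E
```

```text
scene [[418.8, 0.0, 286.3], [0.0, 418.8, 198.3], [0.0, 0.0, 1.0]] [[0.803, -0.305, 0.512, 0.025], [-0.596, -0.423, 0.682, -0.445], [0.009, -0.853, -0.522, 0.563], [0.0, 0.0, 0.0, 1.0]]
top [[454.2, 0.0, 279.8], [0.0, 454.2, 204.4], [0.0, 0.0, 1.0]] [[0.028, -0.992, 0.119, 0.405], [-1.0, -0.028, 0.002, 0.213], [0.001, -0.119, -0.993, 1.096], [0.0, 0.0, 0.0, 1.0]]
{'clock': 0.1, 'qpos': array([ 1.07496802e+00,  2.76525718e-01,  1.50600473e+00,  3.21207801e-05,
        1.36067411e+00, -1.21026060e-01]), 'qd': array([-0.00064963, -0.00046453, -0.0014349 ,  0.00176204,  0.00201085,
        0.00090885]), 'effort': array([-1.01843057e-05, -4.17703092e+01, -2.46405280e+01, -1.07382350e-04,
        5.79567393e-03,  4.26696118e-06]), 'position': array([0.21029781, 0.5346889 , 0.24153034]), 'ee_rot': array([-2.59618274e-04,  1.86309395e-01,  9.82490794e-01, -7.63152911e-04]), 'contact_force': array([0.05483662, 0.22284822, 0.47239105]), 'moment': array([-0.02560262, -0.01267587,  0.03397423]), 'gripper_force': 0.0, 'width': 0.08515378301164771}
```

View pics/scene0.png

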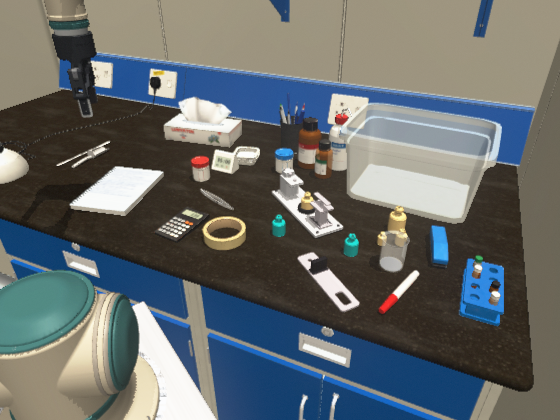

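View pics/top0.png

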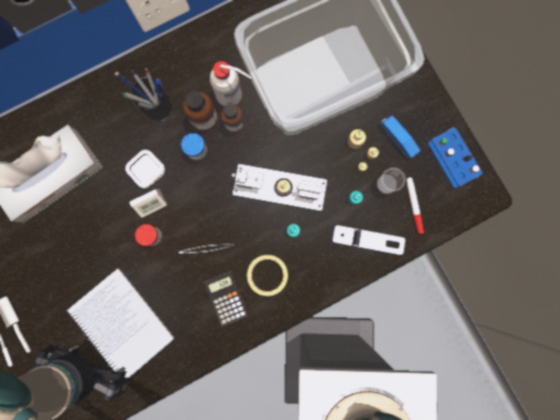

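The scene picture shows the cradle at about (307,205) and the plate at (328,280), grip at (318,264). The top picture shows the cradle at (280,187) and the plate at (369,240), with its eye at (393,243). I'll enlarge both.

```bash
python3 - <<'E'
import cv2, numpy as np
t=cv2.imread("pics/top0.png"); s=cv2.imread("pics/scene0.png")
a=cv2.resize(t[155:262,225:415],None,fx=4.2,fy=4.2,interpolation=cv2.INTER_CUBIC)
cv2.imwrite("pics/tc.png",a)
b=cv2.resize(s[162:242,262:352],None,fx=7,fy=7,interpolation=cv2.INTER_CUBIC)
cv2.imwrite("pics/sc.png",b)
for n,im,r in(("top",t,(225,155,415,262)),("scene",s,(262,240,365,312))):
    x0,y0,x1,y1=r; h=im[y0:y1,x0:x1].astype(int)
    m=((h.min(2)>120)&(h.max(2)-h.min(2)<40)).astype(np.uint8)
    cs,_=cv2.findContours(m,cv2.RETR_EXTERNAL,cv2.CHAIN_APPROX_NONE)
    for c in cs:
        if cv2.contourArea(c)>300: print(n,cv2.contourArea(c),(cv2.boxPoints(cv2.minAreaRect(c))+[x0,y0]).round(1).tolist())
E
```

```text
top 783.0 [[354.7, 246.4], [358.1, 228.2], [405.8, 237.0], [402.5, 255.2]]
top 345.0 [[331.1, 241.6], [334.7, 223.7], [357.2, 228.2], [353.6, 246.1]]
top 2881.5 [[228.4, 194.3], [234.1, 162.0], [327.5, 178.8], [321.7, 211.0]]
scene 1016.5 [[295.7, 258.8], [310.2, 246.2], [360.1, 303.2], [345.6, 315.8]]
```

View pics/tc.png

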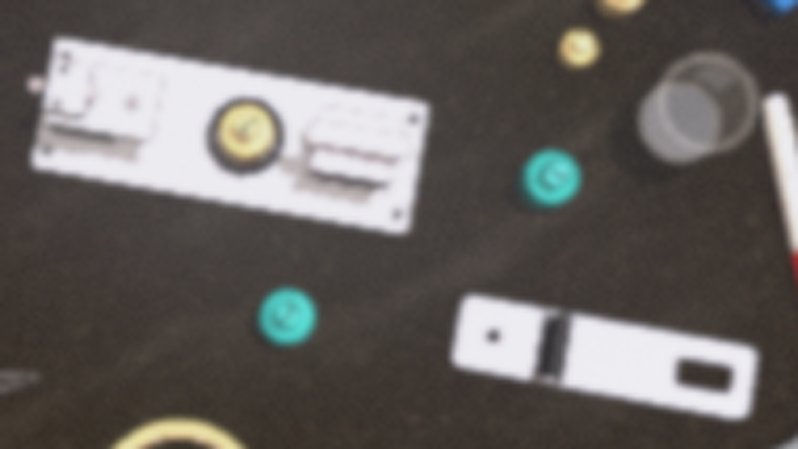

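View pics/sc.png

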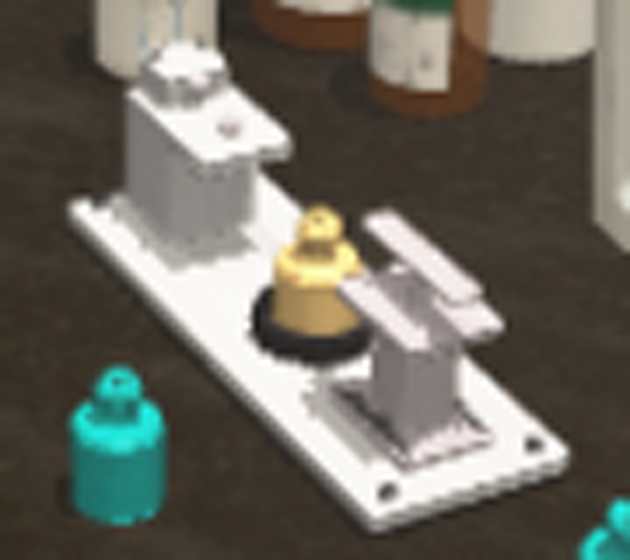

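The top crop shows the base corners at about (55,38), (428,102), (410,235) and (33,170), the dowel at (132,103) and the plate's eye at (705,376) with its hole at (493,336). The scene crop shows the T-head's top running from (380,215) to (467,293), and the dowel tip at (230,125).

```bash
cat > h.py <<'E'
import numpy as np, cv2
from rig import manip, imaging
C={n:imaging.calibration(n) for n in("top","scene")}
def ray(n,p):
    c=C[n]; d=np.linalg.solve(c["mtx"],[p[0],p[1],1.]); T=np.array(c["cam_to_world"]); return T[:3,3],T[:3,:3]@d
def at(n,p,z):
    o,d=ray(n,p); return o+d*(z-o[2])/d[2]
def tri(p,q):
    o,d=ray("top",p);o2,d2=ray("scene",q); k=np.linalg.lstsq(np.c_[d,-d2],o2-o,rcond=None)[0]
    a,b=o+k[0]*d,o2+k[1]*d2; return (a+b)/2,np.linalg.norm(a-b)
def proj(n,P):
    c=C[n]; T=np.linalg.inv(c["cam_to_world"]); v=c["mtx"]@(T[:3,:3]@np.asarray(P)+T[:3,3]); return v[:2]/v[2]
tc=lambda u,v:((u+.5)/4.2-.5+225,(v+.5)/4.2-.5+155)
sc=lambda u,v:((u+.5)/7-.5+262,(v+.5)/7-.5+162)
E
python3 - <<'E'
from h import *
np.set_printoptions(precision=4,suppress=True)
cc=[(55,38),(428,102),(410,235),(33,170)]
P=np.array([at("top",tc(*c),.011) for c in cc])
print("base",P[:,:2].tolist(),"ctr",P.mean(0)); 
v=P[1]+P[2]-P[0]-P[3]; w=P[0]+P[1]-P[2]-P[3];print("len",np.linalg.norm(v)/2,np.linalg.norm(w)/2,"yaw",np.degrees(np.arctan2(v[1],v[0])),np.degrees(np.arctan2(w[1],w[0])))
S=np.array([at("scene",sc(*c),.011) for c in [(70,207),(567,462),(375,525)]]);print("scene base L(00),R(+x+y?),bot",S)
print("dowel",tri(tc(132,103),sc(230,125)), at("top",tc(132,103),.066),at("scene",sc(230,125),.066))
print("weight knob",tri(tc(247,130),sc(320,215)))
print("head ends scene z77",at("scene",sc(380,215),.077),at("scene",sc(467,293),.077))
q=[(460,293),(758,345),(747,420),(452,367)]
Q=np.array([at("top",tc(*c),.004) for c in q]);v=Q[1]+Q[2]-Q[0]-Q[3]
print("plate ctr",Q.mean(0),"len",np.linalg.norm(v)/2,"yaw",np.degrees(np.arctan2(v[1],v[0])))
print("hole",at("top",tc(493,336),.004),"eye",at("top",tc(705,376),.004),"grip",at("top",tc(553,345),.032))
# plate from mask in top
for n,r in(("top",(325,215,412,262)),("scene",(290,240,365,312))):
    im=cv2.imread(f"pics/{n}0.png");x0,y0,x1,y1=r;g=im[y0:y1,x0:x1].min(2)
    m=(g>110).astype(np.uint8)
    pts=np.argwhere(m)[:,::-1].astype(np.float32)
    m2=cv2.morphologyEx(m,cv2.MORPH_CLOSE,np.ones((15,15)))
    cs=max(cv2.findContours(m2,0,1)[0],key=cv2.contourArea);b=cv2.boxPoints(cv2.minAreaRect(cs))+[x0,y0]
    B=np.array([at(n,p,.004) for p in b]);print(n,"plate",B[:,:2].tolist(),B.mean(0))
E
```

```text
base [[0.6323590278021156, 0.3211913102530263], [0.6008782622099598, 0.10465671503040863], [0.5234440072805969, 0.1137297529998372], [0.5548759135497916, 0.33080043411119603]] ctr [0.5779 0.2176 0.011 ]
len 0.21907278467748914 0.07801989240688498 yaw -98.25555178320754 -6.876342252713896
scene base L(00),R(+x+y?),bot [[0.557  0.3275 0.011 ]
 [0.5944 0.0996 0.011 ]
 [0.522  0.11   0.011 ]]
dowel (array([0.5873, 0.2721, 0.0607]), np.float64(0.0012152121709683456)) [0.5858 0.2722 0.066 ] [0.5819 0.2643 0.066 ]
weight knob (array([0.5751, 0.2079, 0.0585]), np.float64(0.003061699418011529))
head ends scene z77 [0.5722 0.172  0.077 ] [0.5635 0.1195 0.077 ]
plate ctr [0.4577 0.0011 0.004 ] len 0.17139577066773984 yaw -98.44806316720344
hole [0.4674 0.0646 0.004 ] eye [ 0.448  -0.0566  0.004 ] grip [0.4618 0.035  0.032 ]
top plate [[0.4357645611920406, 0.1096095136323979], [0.4959388502809129, 0.09934388057652488], [0.4624020473460443, -0.11108009645074257], [0.4026923402820802, -0.09948890504046382]] [ 0.4492 -0.0004  0.004 ]
scene plate [[0.41877679956701785, 0.08280761643253198], [0.49248159023813504, 0.11265419122038234], [0.47476718099420273, -0.0996593754502943], [0.4137902163426295, -0.11335845669864425]] [ 0.45   -0.0044  0.004 ]
```

```bash
cat >> h.py <<'E'
def edge(n,im,A,B,out,z,rng=.006,trim=.12):
    """subpixel half-crossing line fit near world edge A-B (xy), outward dir; returns 2 world pts on the line at z"""
    g=im.min(2).astype(np.float32); A,B,out=map(np.asarray,(A,B,out)); R=[]
    for t in np.linspace(trim,1-trim,40):
        c=A+(B-A)*t; s=np.linspace(-rng,rng,61)
        p=np.array([proj(n,[*(c+out*k),z]) for k in s],np.float32)
        v=cv2.remap(g,p[:,:1].copy(),p[:,1:].copy(),cv2.INTER_LINEAR).ravel()
        hi,lo=v[:8].mean(),v[-8:].mean()
        if hi-lo<35: continue
        i=np.where(v>(hi+lo)/2)[0][-1]
        if i<60: R.append(s[i])
    return (np.median(R),np.percentile(R,75)-np.percentile(R,25),len(R), ) if R else None
def rect(n,im,c,yaw,L,W,z,**k):
    e=np.array([np.cos(yaw),np.sin(yaw)]);f=np.array([-e[1],e[0]]);c=np.asarray(c);r={}
    for nm,o,t,a,b in(("+x",e,f,L,W),("-x",-e,f,L,W),("+y",f,e,W,L),("-y",-f,e,W,L)):
        m=c+o*a/2; r[nm]=[np.round(1000*q,2) for q in (edge(n,im,m-t*b/2,m,o,z,**k) or [np.nan])[:2]]+[np.round(1000*q,2) for q in (edge(n,im,m,m+t*b/2,o,z,**k) or [np.nan])[:2]]
    return r
E
python3 - <<'E'
from h import *
for n in("top","scene"):
    im=cv2.imread(f"pics/{n}0.png")
    print(n,"cradle z11",rect(n,im,(.578,.2176),np.radians(-98.2),.218,.076,.011))
    print(n,"cradle z0",rect(n,im,(.578,.2176),np.radians(-98.2),.218,.076,.0))
    print(n,"plate z4",rect(n,im,(.4577,.0011),np.radians(-98.4),.169,.04,.004))
print("pillar top ctr in top", at("top",tc(354,146),.059))
E
```

```text
top cradle z11 {'+x': [np.float64(0.2), np.float64(0.4), np.float64(0.4), np.float64(0.45)], '-x': [np.float64(1.6), np.float64(0.65), np.float64(1.5), np.float64(1.4)], '+y': [np.float64(1.4), np.float64(0.2), np.float64(0.8), np.float64(0.2)], '-y': [np.float64(0.0), np.float64(0.4), np.float64(0.8), np.float64(0.25)]}
top cradle z0 {'+x': [np.float64(0.8), np.float64(0.25), np.float64(1.0), np.float64(0.45)], '-x': [np.float64(2.7), np.float64(0.6), np.float64(2.4), np.float64(1.05)], '+y': [np.float64(2.8), np.float64(0.2), np.float64(2.4), np.float64(0.2)], '-y': [np.float64(-1.2), np.float64(0.4), np.float64(-0.4), np.float64(0.25)]}
top plate z4 {'+x': [np.float64(1.4), np.float64(0.05), np.float64(1.4), np.float64(0.2)], '-x': [np.float64(1.0), np.float64(0.05), np.float64(0.8), np.float64(0.4)], '+y': [np.float64(1.4), np.float64(0.2), np.float64(0.6), np.float64(0.4)], '-y': [np.float64(0.8), np.float64(0.55), np.float64(1.6), np.float64(0.25)]}
scene cradle z11 {'+x': [np.float64(2.2), np.float64(0.6), np.float64(2.6), np.float64(0.8)], '-x': [np.float64(-0.8), np.float64(
[... 151 characters left out ...]
64(1.2), np.float64(0.2)]}
scene cradle z0 {'+x': [np.float64(-3.4), np.float64(0.2), np.float64(-3.2), np.float64(0.6)], '-x': [np.float64(nan), np.float64(nan)], '+y': [np.float64(0.6), np.float64(4.6), np.float64(-1.8), np.float64(1.5)], '-y': [np.float64(-3.8), np.float64(0.4), np.float64(-3.4), np.float64(0.2)]}
scene plate z4 {'+x': [np.float64(2.4), np.float64(0.4), np.float64(2.4), np.float64(0.45)], '-x': [np.float64(-1.1), np.float64(0.65), np.float64(-1.2), np.float64(0.4)], '+y': [np.float64(1.0), np.float64(0.4), np.float64(0.0), np.float64(0.45)], '-y': [np.float64(0.2), np.float64(0.4), np.float64(1.0), np.float64(0.4)]}
pillar top ctr in top [0.56654333 0.14975109 0.059     ]
```

Cradle: centre about (.578,.217), yaw −98.6°. Plate: centre about (.4576,.0003), yaw −99°. The stud sits near the +x end of its range. Next I move over the grip.

Request:
jog_arm --deltas '[0, 0, 3, 50, -100, -20, 0.5, 0, 0, 6, 100, -200, -50, 0.5, 0, 0, 9, 150, -300, -80, 0.5, 0, 0, 12.5, 200, -400, -110, 0.5, 0, 0, 12.5, 251, -505, -140, 0.5, 0, 0, 12.5, 251, -505, -150, 0.5, 0, 0, 12.5, 251, -505, -150, 0.5, 0, 0, 12.5, 251, -505, -150, 0.5, 0, 0, 12.5, 251, -505, -150, 0.5, 0, 0, 12.5, 251, -505, -150, 0.5, 0, 0, 12.5, 251, -505, -150, 0.5, 0, 0, 12.5, 251, -505, -150, 0.5, 0, 0, 12.5, 251, -505, -150, 0.5]' --grip_force 80

```text
clock: 1.4
position: [0.4631, 0.0267, 0.0911]
ee_rot: [-0.0, 0.081, 0.997, -0.001]
contact_force: [0.1, 0.8, -0.6]
width: 0.0426
gripper_force: 0.0
```

Request:
jog_arm --deltas '[0, 0, 0, 0, 0, -30, 0.5, 0, 0, 0, 0, 0, -50, 0.5, 0, 0, 0, 0, 0, -65, 0.5, 0, 0, 0, 0, 0, -72, 0.5, 0, 0, 0, 0, 0, -72, 0.5, 0, 0, 0, 0, 0, -72, 0.5, 0, 0, 0, 0, 0, -72, 0.5]'

```text
clock: 2.1
position: [0.4622, 0.0303, 0.0212]
ee_rot: [0.001, 0.078, 0.997, 0.0]
contact_force: [-0.0, 0.4, -0.3]
width: 0.0427
gripper_force: 0.0
```

```bash
python3 - <<'E'
from h import *
a=imaging.get_image("scene");b=imaging.get_image("top");s=manip.get_state();print(s["position"],s["contact_force"],s["width"])
A=cv2.resize(a[215:315,280:380],None,fx=4,fy=4,interpolation=cv2.INTER_CUBIC);B=cv2.resize(b[190:290,310:410],None,fx=4,fy=4,interpolation=cv2.INTER_CUBIC)
cv2.imwrite("pics/g1.png",np.hstack([A,B]))
E
```

```text
[0.46211026 0.03018293 0.02108458] [ 0.16990905 -0.50387143  0.45464967] 0.042547114886157124
```

View pics/g1.png

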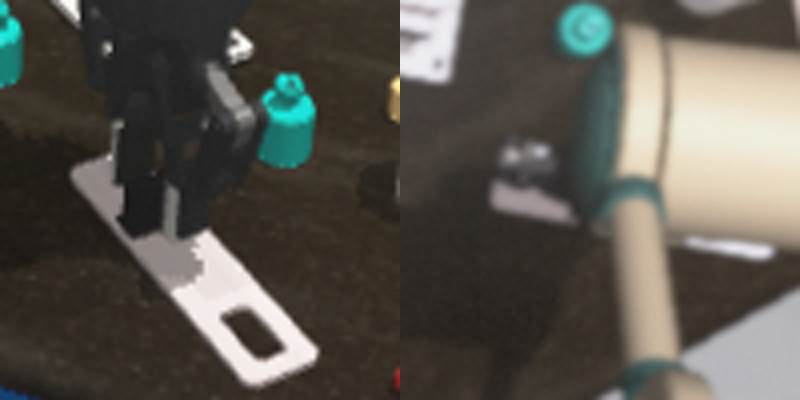

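The gripper straddles the grip in the left crop, around (165,200). In the top view the arm hides the plate. Next I close on it.

Request:
jog_arm --deltas '[0, 0, 0, 0, 0, -1, 0.35, 0, 0, 0, 0, 0, -1, 0.2, 0, 0, 0, 0, 0, -1, 0, 0, 0, 0, 0, 0, -1, 0, 0, 0, 0, 0, 0, -1, 0, 0, 0, 0, 0, 0, -1, 0, 0, 0, 0, 0, 0, -1, 0, 0, 0, 0, 0, 0, -1, 0]' --grip_force 100

```text
clock: 3.0
position: [0.4616, 0.0301, 0.0197]
ee_rot: [0.0, 0.078, 0.997, 0.0]
contact_force: [0.0, 1.0, 6.0]
width: 0.0082
gripper_force: 98.1
```

```bash
cat >> h.py <<'E'
from scipy.spatial.transform import Rotation as Ro
CR=dict(c=np.array([.5784,.2171,.059]),yaw=-98.62)
TP=np.array([-.030,-.0007,.0197])           # TCP in plate frame
def pose(th,xb,yb,zb,dyaw=0.):
    """plate tilt (deg, eye low), inner bar edge at (xb,yb,zb) mm in seat frame -> plate rotation, TCP world"""
    Rc=Ro.from_euler("z",CR["yaw"]+dyaw,degrees=True); Rp=Rc*Ro.from_euler("y",th,degrees=True)
    b=CR["c"]+Ro.from_euler("z",CR["yaw"],degrees=True).apply(np.array([xb,yb,zb])/1e3)
    return Rp, b+Rp.apply(TP-[.075,0,0])
def delta(a,b):
    """a,b: (R,p) -> row numbers deg, mm"""
    return np.r_[np.degrees((b[0]*a[0].inv()).as_rotvec()),(b[1]-a[1])*1e3].round(2)
def meas():
    s=manip.get_state();w=s["ee_rot"];T=Ro.from_quat([w[1],w[2],w[3],w[0]])
    # plate axes: x=-tool y, z=-tool z
    M=T.as_matrix();Rp=Ro.from_matrix(np.c_[-M[:,1],np.cross(-M[:,2],-M[:,1]),-M[:,2]])
    p=np.array(s["position"]);b=p+Rp.apply([.075,0,0]-TP)
    Rc=Ro.from_euler("z",CR["yaw"],degrees=True)
    e=(Rc.inv()*Rp).as_euler("zyx",degrees=True)
    return dict(t=s["clock"],tilt=e[1].round(2),yaw=e[0].round(2),roll=e[2].round(2),bar=(Rc.inv().apply(b-CR["c"])*1e3).round(2),F=Rc.inv().apply(s["contact_force"]).round(2),M=Rc.inv().apply(s["moment"]).round(3))
E
python3 - <<'E'
from h import *
print(meas())
a=(Ro.from_euler("z",-98.98,degrees=True),np.array([.462,.030,.019]))
for g in[(27,102,0,50),(27,102,0,8)]: print(g,delta(a,pose(*g)),pose(*g)[1])
E
```

```text
{'t': 3.0, 'tilt': np.float64(0.01), 'yaw': np.float64(-0.36), 'roll': np.float64(0.02), 'bar': array([307.4 , -87.43, -58.97]), 'F': array([-0.97, -0.11,  5.95]), 'M': array([-0.22 , -0.019,  0.046])}
(27, 102, 0, 50) [ 26.68  -4.13   0.35 113.1  170.01 155.22] [0.5751018  0.2000134  0.17422183]
(27, 102, 0, 8) [ 26.68  -4.13   0.35 113.1  170.01 113.22] [0.5751018  0.2000134  0.13222183]
```

Request:
jog_arm --deltas '[0, 0, 0, 0, 0, 20, 0, 0, 0, 0, 0, 0, 50, 0, 0, 0, 0, 0, 0, 90, 0, 0, 0, 0, 10, 15, 130, 0, 6, -1, 0.1, 30, 45, 155, 0, 12, -2, 0.2, 50, 75, 165, 0, 18, -3, 0.3, 70, 105, 165, 0, 22, -3.6, 0.3, 90, 135, 165, 0, 26.68, -4.13, 0.35, 105, 158, 160, 0, 26.68, -4.13, 0.35, 113, 170, 155, 0, 26.68, -4.13, 0.35, 113, 170, 155, 0, 26.68, -4.13, 0.35, 113, 170, 155, 0, 26.68, -4.13, 0.35, 113, 170, 155, 0, 26.68, -4.13, 0.35, 113, 170, 155, 0]'

```text
clock: 4.4
position: [0.5742, 0.1999, 0.1749]
ee_rot: [0.018, 0.073, 0.97, 0.232]
contact_force: [0.6, 0.2, -1.5]
width: 0.0084
gripper_force: 98.2
```

```bash
python3 - <<'E'
from h import *
a=imaging.get_image("scene");b=imaging.get_image("top");print(meas())
cv2.imwrite("pics/s2.png",a);cv2.imwrite("pics/t2.png",b)
A=cv2.resize(a[140:250,262:362],None,fx=4,fy=4,interpolation=cv2.INTER_CUBIC);B=cv2.resize(b[140:250,230:330],None,fx=4,fy=4,interpolation=cv2.INTER_CUBIC)
cv2.imwrite("pics/g2.png",np.hstack([A,B]))
E
```

```text
{'t': 4.5, 'tilt': np.float64(26.98), 'yaw': np.float64(-0.0), 'roll': np.float64(0.05), 'bar': array([102.25,  -0.67,  50.65]), 'F': array([-0.6 ,  0.22, -0.88]), 'M': array([-0.007, -0.355,  0.036])}
```

View pics/g2.png

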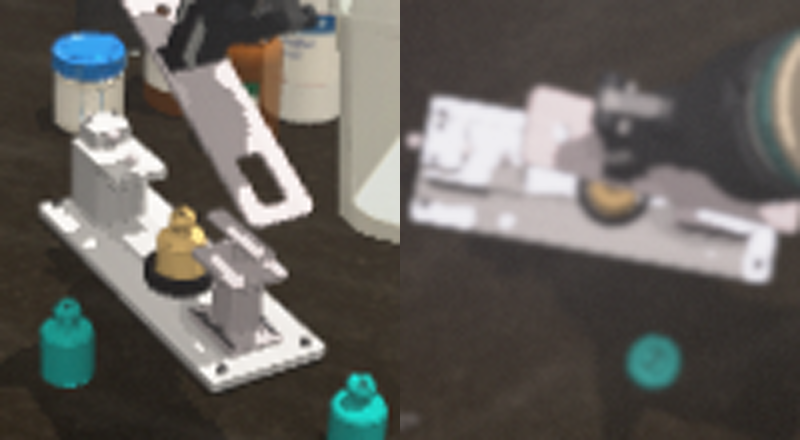

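The left crop shows the plate held tilted with its eye at about (262,180). The head runs from (222,218) to (270,262) below it, and the weight is still in its nest. Now I check the eye's seen position against the one predicted from the arm.

```bash
python3 - <<'E'
from h import *
im=cv2.imread("pics/s2.png");g=im.max(2)
# eye: dark blob near predicted
Rp,p=pose(27,102.25,-.67,50.65); 
o=p-Rp.apply(TP)
W=lambda x,y,z:o+Rp.apply(np.array([x,y,z])/1e3)
print("pred eye px",proj("scene",W(57.5,0,2)),"bar end mid",proj("scene",W(84.5,0,0)),"-x corner",proj("scene",W(84.5,-20,0)),proj("scene",W(84.5,20,0)))
x0,y0=305,165;m=(g[y0:205,x0:348]<100).astype(np.uint8)
k,l,st,ce=cv2.connectedComponentsWithStats(m)
for i in range(1,k):
    if 15<st[i][4]<200: 
        c=ce[i]+[x0,y0];O,d=ray("scene",c);n=Rp.apply([0,0,1]);P=O+d*(n@(W(0,0,2)-O))/(n@d);print(st[i],c,"plate coords mm",Rp.inv().apply(P-o)*1e3)
Rc=Ro.from_euler("z",CR["yaw"],degrees=True)
sc2=lambda u,v:((u+.5)/4-.5+262,(v+.5)/4-.5+140)
for nm,f,z in(("head ends sc0",sc(380,215),18),("",sc(467,293),18)): print(nm,Rc.inv().apply(at("scene",f,.059+z/1e3)-CR["c"])*1e3)
n="scene";im0=cv2.imread("pics/scene0.png")
# profile along head top centreline (scene), gray
for yo in(-3,0,3):
    s=np.arange(30,110,2.);pp=np.array([proj(n,CR["c"]+Rc.apply([v/1e3,yo/1e3,.018])) for v in s],np.float32)
    print(yo,list(zip(s.astype(int),cv2.remap(im0.min(2),pp[:,:1].copy(),pp[:,1:].copy(),1).ravel().tolist())))
E
```

```text
pred eye px [326.43202436 184.33346821] bar end mid [331.93725669 194.86458682] -x corner [323.97233544 197.09439332] [339.75875008 192.67493344]
[16 14 12 12 73] [326.52054795 184.2739726 ] plate coords mm [57.41487535  0.27139786  2.        ]
head ends sc0 [45.53480559  0.67617489 18.        ]
 [98.77798009 -0.11280428 18.        ]
-3 [(np.int64(30), 45), (np.int64(32), 45), (np.int64(34), 46), (np.int64(36), 46), (np.int64(38), 48), (np.int64(40), 57), (np.int64(42), 81), (np.int64(44), 127), (np.int64(46), 186), (np.int64(48), 235), (np.int64(50), 233), (np.int64(52), 234), (np.int64(54), 232), (np.int64(56), 234), (np.int64(58), 232), (np.int64(60), 231), (np.int64(62), 233), (np.int64(64), 231), (np.int64(66), 233), (np.int64(68), 230), (np.int64(70), 232), (np.int64(72), 232), (np.int64(74), 232), (np.int64(76), 233), (np.int64(78), 232), (np.int64(80), 232), (np.int64(82), 234), (np.int64(84), 232), (np.int64(86), 233), (np.int64(88), 230), (np.int64(90), 232), (np.int64(92), 230), (np.int64(94), 232), (np.int64(96), 231), (np.int64(98), 229), (np.int64(100), 220), (np.int64(
[... 1057 characters left out ...]
 92), (np.int64(44), 134), (np.int64(46), 173), (np.int64(48), 194), (np.int64(50), 221), (np.int64(52), 216), (np.int64(54), 214), (np.int64(56), 216), (np.int64(58), 207), (np.int64(60), 218), (np.int64(62), 205), (np.int64(64), 212), (np.int64(66), 214), (np.int64(68), 214), (np.int64(70), 212), (np.int64(72), 211), (np.int64(74), 223), (np.int64(76), 233), (np.int64(78), 220), (np.int64(80), 232), (np.int64(82), 216), (np.int64(84), 222), (np.int64(86), 211), (np.int64(88), 213), (np.int64(90), 210), (np.int64(92), 208), (np.int64(94), 219), (np.int64(96), 211), (np.int64(98), 203), (np.int64(100), 168), (np.int64(102), 117), (np.int64(104), 89), (np.int64(106), 87), (np.int64(108), 74)]
```

Seen and predicted eye positions agree to 0.3 mm. The stud stands near x≈72 in my cradle frame. I shift the plate past the head's end and lower the bar.

Request:
jog_arm --deltas '[0, 0, 0, 0, -2, 0, 0, 0, 0, 0, 0.1, -3.8, 0, 0, 0, 0, 0, 0.1, -3.8, -8, 0, 0, 0, 0, 0.1, -3.8, -16, 0, 0, 0, 0, 0.1, -3.8, -24, 0, 0, 0, 0, 0.1, -3.8, -30, 0, 0, 0, 0, 0.1, -3.8, -36, 0, 0, 0, 0, 0.1, -3.8, -40, 0, 0, 0, 0, 0.1, -3.8, -43.6, 0, 0, 0, 0, 0.1, -3.8, -43.6, 0, 0, 0, 0, 0.1, -3.8, -43.6, 0, 0, 0, 0, 0.1, -3.8, -43.6, 0]'

```text
clock: 5.7
position: [0.5749, 0.1963, 0.1311]
ee_rot: [0.018, 0.073, 0.97, 0.233]
contact_force: [0.6, 0.2, -1.2]
width: 0.0079
gripper_force: 98.3
```

```bash
python3 - <<'E'
from h import *
a=imaging.get_image("scene");print(meas());cv2.imwrite("pics/s3.png",a)
cv2.imwrite("pics/g3.png",cv2.resize(a[160:235,290:360],None,fx=7.5,fy=7.5,interpolation=cv2.INTER_CUBIC))
E
```

```text
{'t': 5.75, 'tilt': np.float64(27.01), 'yaw': np.float64(0.0), 'roll': np.float64(0.04), 'bar': array([105.65,   0.34,   6.83]), 'F': array([ 1.06, -0.63, -1.38]), 'M': array([ 0.002, -0.3  , -0.036])}
```

View pics/g3.png

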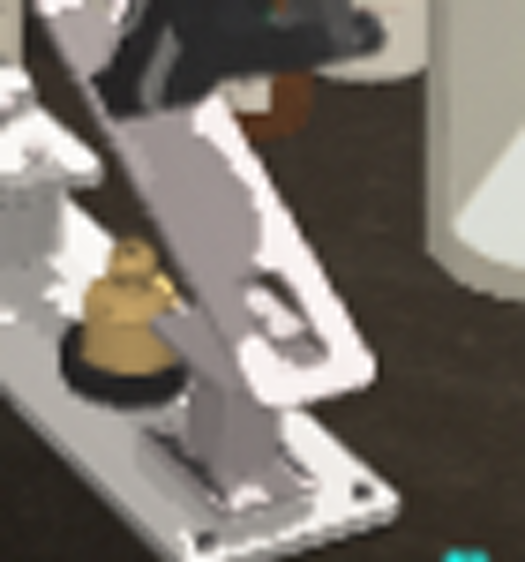

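The head's end shows through the eye at (275,315), and there is no contact force. Next I draw the plate to −x under the head, watching the force.

Request:
jog_arm --deltas '[0, 0, 0, 0.5, 3, 0, 0, 0, 0, 0, 0.9, 6, 0, 0, 0, 0, 0, 1.4, 9, 0, 0, 0, 0, 0, 1.8, 12, 0, 0, 0, 0, 0, 2.3, 15, 0, 0, 0, 0, 0, 2.7, 18, 0, 0, 0, 0, 0, 3, 20, 0, 0, 0, 0, 0, 3.3, 22, 0, 0, 0, 0, 0, 3.3, 22, 0, 0, 0, 0, 0, 3.3, 22, 0, 0]'

```text
clock: 6.75
position: [0.5779, 0.2183, 0.1307]
ee_rot: [0.018, 0.073, 0.97, 0.233]
contact_force: [0.3, -0.1, -0.8]
width: 0.0081
gripper_force: 98.3
```

```bash
python3 -c "
from h import *
print(meas())"
```

```text
{'t': 6.75, 'tilt': np.float64(27.0), 'yaw': np.float64(0.01), 'roll': np.float64(-0.0), 'bar': array([8.349e+01, 5.000e-02, 6.490e+00]), 'F': array([ 0.04,  0.29, -0.82]), 'M': array([ 0.046, -0.369, -0.025])}
```

Request:
jog_arm --deltas '[0, 0, 0, 0.15, 1, 0, 0, 0, 0, 0, 0.3, 2, 0, 0, 0, 0, 0, 0.45, 3, 0, 0, 0, 0, 0, 0.6, 4, 0, 0, 0, 0, 0, 0.7, 4.5, 0, 0, 0, 0, 0, 0.75, 5, 0, 0, 0, 0, 0, 0.75, 5, 0, 0]'

```text
clock: 7.45
position: [0.5787, 0.2234, 0.1307]
ee_rot: [0.018, 0.073, 0.97, 0.233]
contact_force: [0.1, 0.3, -1.8]
width: 0.0078
gripper_force: 98.3
```

Request:
jog_arm --deltas '[0, 0, 0, 0.1, 0.5, 0, 0, 0, 0, 0, 0.15, 1, 0, 0, 0, 0, 0, 0.15, 1, 0, 0]'

```text
clock: 7.75
position: [0.5788, 0.2244, 0.1307]
ee_rot: [0.018, 0.073, 0.97, 0.233]
contact_force: [0.3, 0.1, -1.3]
width: 0.008
gripper_force: 98.3
```

Request:
jog_arm --deltas '[0, 0, 0, 0.1, 0.5, 0, 0, 0, 0, 0, 0.15, 1, 0, 0, 0, 0, 0, 0.15, 1, 0, 0]'

```text
clock: 8.05
position: [0.579, 0.2254, 0.1307]
ee_rot: [0.018, 0.073, 0.97, 0.233]
contact_force: [-0.7, -0.1, -2.3]
width: 0.0079
gripper_force: 98.3
```

Request:
jog_arm --deltas '[0, 0, 0, 0.1, 0.5, 0, 0, 0, 0, 0, 0.1, 0.5, 0, 0]'

```text
clock: 8.25
position: [0.5791, 0.2258, 0.1307]
ee_rot: [0.018, 0.073, 0.97, 0.233]
contact_force: [0.3, -0.7, -2.0]
width: 0.008
gripper_force: 98.3
```

Request:
jog_arm --deltas '[0, 0, 0, 0.1, 0.5, 0, 0, 0, 0, 0, 0.1, 0.5, 0, 0]'

```text
clock: 8.45
position: [0.5792, 0.2264, 0.1307]
ee_rot: [0.018, 0.073, 0.97, 0.233]
contact_force: [0.2, 0.2, -0.3]
width: 0.0075
gripper_force: 98.3
```

Request:
jog_arm --deltas '[0, 0, 0, 0.1, 0.5, 0, 0, 0, 0, 0, 0.1, 0.5, 0, 0]'

```text
clock: 8.65
position: [0.5793, 0.2269, 0.1307]
ee_rot: [0.018, 0.073, 0.97, 0.233]
contact_force: [-0.4, -0.4, -2.0]
width: 0.0077
gripper_force: 98.3
```

Request:
jog_arm --deltas '[0, 0, 0, 0.1, 0.5, 0, 0, 0, 0, 0, 0.1, 0.5, 0, 0]'

```text
clock: 8.85
position: [0.5794, 0.2274, 0.1307]
ee_rot: [0.018, 0.073, 0.97, 0.233]
contact_force: [0.3, -0.1, -2.0]
width: 0.0081
gripper_force: 98.3
```

Request:
jog_arm --deltas '[0, 0, 0, 0.1, 0.5, 0, 0, 0, 0, 0, 0.1, 0.5, 0, 0]'

```text
clock: 9.05
position: [0.5795, 0.2278, 0.1307]
ee_rot: [0.018, 0.073, 0.97, 0.233]
contact_force: [0.9, 0.0, -1.2]
width: 0.0078
gripper_force: 98.2
```

```bash
python3 -c "
from h import *
a=imaging.get_image('scene');cv2.imwrite('pics/s4.png',a);print(meas())
cv2.imwrite('pics/g4.png',cv2.resize(a[160:235,290:360],None,fx=7.5,fy=7.5,interpolation=cv2.INTER_CUBIC))"
```

```text
{'t': 9.1, 'tilt': np.float64(27.0), 'yaw': np.float64(0.01), 'roll': np.float64(-0.01), 'bar': array([73.9 ,  0.12,  6.45]), 'F': array([ 1.29, -0.22, -1.18]), 'M': array([-0.003, -0.364,  0.017])}
```

Request:
jog_arm --deltas '[0, 0, 0, 0.1, 0.5, 0, 0, 0, 0, 0, 0.1, 0.5, 0, 0]'

```text
clock: 9.3
position: [0.5795, 0.2281, 0.1306]
ee_rot: [0.018, 0.073, 0.97, 0.233]
contact_force: [-0.5, -1.1, -1.8]
width: 0.0081
gripper_force: 98.3
```

Request:
jog_arm --deltas '[0, 0, 0, 0.1, 0.5, 0, 0, 0, 0, 0, 0.1, 0.5, 0, 0]'

```text
clock: 9.5
position: [0.5796, 0.2284, 0.1305]
ee_rot: [0.017, 0.073, 0.97, 0.232]
contact_force: [0.1, -2.0, -1.5]
width: 0.0076
gripper_force: 98.3
```

Request:
jog_arm --deltas '[0, 0, 0, 0.1, 0.5, 0, 0, 0, 0, 0, 0.1, 0.5, 0, 0]'

```text
clock: 9.7
position: [0.5796, 0.2288, 0.1304]
ee_rot: [0.017, 0.073, 0.97, 0.232]
contact_force: [-0.4, -4.6, -1.8]
width: 0.0082
gripper_force: 98.4
```

Contact with the neck: −4.6 N at xb ≈ 73, so the stud axis is at about +69 in cradle x. Now I work out the levelling rows, pivoting about the bar edge.

```bash
python3 - <<'E'
from h import *
print(meas())
a=pose(27,73,0,6.5)
for t in(24,21,18,15,12,9): print(t,delta(a,pose(t,73.1,0,6.5)).tolist())
E
```

```text
{'t': 9.7, 'tilt': np.float64(26.93), 'yaw': np.float64(0.02), 'roll': np.float64(-0.01), 'bar': array([72.98,  0.2 ,  6.26]), 'F': array([ 4.58,  0.26, -1.85]), 'M': array([ 0.007, -1.106, -0.056])}
24 [-2.97, 0.45, 0.0, 0.48, 3.16, -4.52]
21 [-5.93, 0.9, 0.0, 0.94, 6.18, -9.2]
18 [-8.9, 1.35, 0.0, 1.36, 8.96, -14.04]
15 [-11.86, 1.8, 0.0, 1.74, 11.48, -19.02]
12 [-14.83, 2.25, 0.0, 2.08, 13.74, -24.12]
9 [-17.8, 2.7, 0.0, 2.39, 15.73, -29.34]
```

Request:
jog_arm --deltas '[-1.5, 0.2, 0, 0.2, 1.6, -2.2, 0, -2.97, 0.45, 0, 0.5, 3.1, -4.5, 0, -4.5, 0.7, 0, 0.7, 4.7, -6.8, 0, -5.93, 0.9, 0, 0.9, 6.2, -9.2, 0, -5.93, 0.9, 0, 0.9, 6.2, -9.2, 0]'

```text
clock: 10.2
position: [0.5805, 0.2351, 0.1209]
ee_rot: [0.014, 0.073, 0.981, 0.181]
contact_force: [-0.5, -4.6, -3.0]
width: 0.0081
gripper_force: 98.4
```

```bash
python3 -c "
from h import *
print(meas())"
```

```text
{'t': 10.2, 'tilt': np.float64(20.86), 'yaw': np.float64(0.13), 'roll': np.float64(-0.03), 'bar': array([72.99,  0.27,  6.08]), 'F': array([ 4.64,  0.18, -3.02]), 'M': array([ 0.163, -1.285,  0.061])}
```

Request:
jog_arm --deltas '[-1.5, 0.2, 0, 0.2, 1.4, -2.4, 0, -2.97, 0.45, 0, 0.4, 2.8, -4.8, 0, -2.97, 0.45, 0, 0.4, 2.8, -4.8, 0]'

```text
clock: 10.5
position: [0.581, 0.2378, 0.1162]
ee_rot: [0.012, 0.073, 0.985, 0.155]
contact_force: [0.4, -6.0, -2.0]
width: 0.0082
gripper_force: 98.6
```

Request:
jog_arm --deltas '[-1.5, 0.2, 0, 0.2, 1.3, -2.5, 0, -2.97, 0.45, 0, 0.4, 2.5, -5, 0, -2.97, 0.45, 0, 0.4, 2.5, -5, 0]'

```text
clock: 10.8
position: [0.5813, 0.2403, 0.1113]
ee_rot: [0.01, 0.074, 0.989, 0.129]
contact_force: [0.9, -6.0, -2.2]
width: 0.0079
gripper_force: 98.7
```

```bash
python3 -c "
from h import *
print(meas())"
```

```text
{'t': 10.8, 'tilt': np.float64(14.87), 'yaw': np.float64(0.12), 'roll': np.float64(-0.03), 'bar': array([73.07,  0.27,  6.28]), 'F': array([ 5.83,  1.79, -2.19]), 'M': array([ 0.232, -1.227,  0.112])}
```

Request:
jog_arm --deltas '[-1.5, 0.2, 0, 0.15, 1.1, -2.6, 0, -2.97, 0.45, 0, 0.3, 2.1, -5.1, 0, -2.97, 0.45, 0, 0.3, 2.1, -5.1, 0]'

```text
clock: 11.1
position: [0.5813, 0.2425, 0.1062]
ee_rot: [0.007, 0.074, 0.992, 0.103]
contact_force: [0.8, -5.7, -2.3]
width: 0.0081
gripper_force: 98.8
```

Request:
jog_arm --deltas '[-1.5, 0.2, 0, 0.15, 1, -2.6, 0, -2.97, 0.45, 0, 0.3, 2, -5.2, 0, -2.97, 0.45, 0, 0.3, 2, -5.2, 0]'

```text
clock: 11.4
position: [0.5815, 0.2444, 0.101]
ee_rot: [0.005, 0.074, 0.994, 0.077]
contact_force: [-1.2, -5.1, -2.0]
width: 0.0079
gripper_force: 98.9
```

```bash
python3 - <<'E'
from h import *
a=imaging.get_image('scene');b=imaging.get_image("top");cv2.imwrite('pics/s5.png',a);cv2.imwrite('pics/t5.png',b);print(meas())
A=cv2.resize(a[150:235,270:350],None,fx=5,fy=5,interpolation=cv2.INTER_CUBIC);B=cv2.resize(b[145:230,225:305],None,fx=5,fy=5,interpolation=cv2.INTER_CUBIC)
cv2.imwrite('pics/g5.png',np.hstack([A,B]))
E
```

```text
{'t': 11.5, 'tilt': np.float64(8.92), 'yaw': np.float64(0.07), 'roll': np.float64(-0.08), 'bar': array([73.32, -0.2 ,  6.39]), 'F': array([ 6.3 ,  0.71, -0.96]), 'M': array([ 0.157, -1.043,  0.056])}
```

View pics/g5.png

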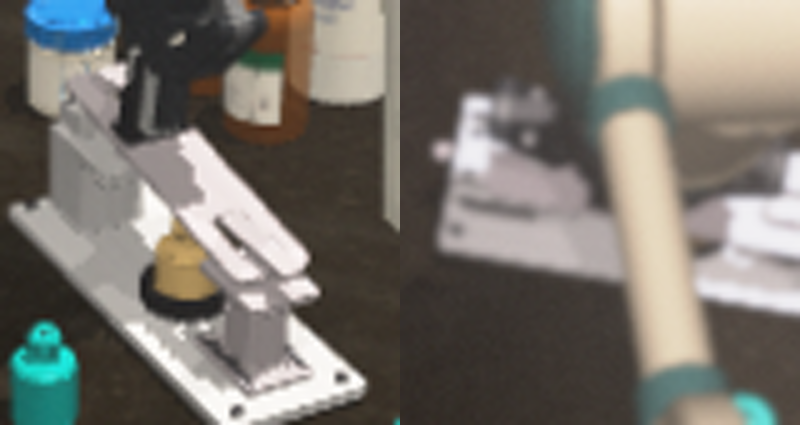

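The plate is at 8.9° with the head inside its eye, around (240,240) in the left crop. The free end is still above the housing and the weight is upright. I ease off the neck, lower the bar under the head and check the force.

Request:
jog_arm --deltas '[0, 0, 0, -0.1, -0.5, 0, 0, 0, 0, 0, -0.1, -0.5, -1, 0, 0, 0, 0, -0.1, -0.5, -2, 0, 0, 0, 0, -0.1, -0.5, -3, 0, 0, 0, 0, -0.1, -0.5, -4.2, 0, 0, 0, 0, -0.1, -0.5, -4.2, 0]'

```text
clock: 12.1
position: [0.5818, 0.2443, 0.097]
ee_rot: [0.006, 0.075, 0.994, 0.078]
contact_force: [-0.7, -4.0, -0.5]
width: 0.0079
gripper_force: 99.1
```

```bash
python3 - <<'E'
from h import *
print(meas())
E
```

```text
{'t': 12.1, 'tilt': np.float64(8.98), 'yaw': np.float64(0.0), 'roll': np.float64(-0.01), 'bar': array([7.326e+01, 4.000e-02, 2.190e+00]), 'F': array([ 4.06, -0.08, -0.52]), 'M': array([ 0.036, -1.078,  0.043])}
```

```bash
python3 - <<'E'
from h import *
a=pose(9,73.3,0,2.2)
for t,x,z in((9,75.3,2.2),(7,75.3,1.8),(5,75.3,1.5),(3.5,75.3,1.3)): print(t,delta(a,pose(t,x,0,z)).tolist())
E
```

```text
9 [0.0, 0.0, 0.0, -0.3, -1.98, 0.0]
7 [-1.98, 0.3, -0.0, -0.12, -0.8, -3.93]
5 [-3.95, 0.6, 0.0, 0.04, 0.26, -7.81]
3.5 [-5.44, 0.82, -0.0, 0.15, 0.96, -10.71]
```

Request:
jog_arm --deltas '[0, 0, 0, -0.15, -1, 0, 0, 0, 0, 0, -0.3, -2, 0, 0, 0, 0, 0, -0.3, -2, 0, 0, -1, 0.15, 0, -0.2, -1.4, -2, 0, -1.98, 0.3, 0, -0.1, -0.8, -3.9, 0, -3, 0.45, 0, 0, -0.3, -5.9, 0, -3.95, 0.6, 0, 0, 0.3, -7.8, 0, -4.7, 0.7, 0, 0.1, 0.6, -9.2, 0, -5.44, 0.82, 0, 0.15, 1, -10.7, 0, -5.44, 0.82, 0, 0.15, 1, -10.7, 0]'

```text
clock: 13.1
position: [0.5822, 0.2456, 0.0885]
ee_rot: [0.003, 0.074, 0.997, 0.03]
contact_force: [-3.0, -3.1, 8.5]
width: 0.0079
gripper_force: 100.4
```

```bash
python3 - <<'E'
from h import *
a=imaging.get_image('scene');b=imaging.get_image("top");cv2.imwrite('pics/s6.png',a);cv2.imwrite('pics/t6.png',b);print(meas())
A=cv2.resize(a[150:235,270:350],None,fx=5,fy=5,interpolation=cv2.INTER_CUBIC);B=cv2.resize(b[145:230,225:305],None,fx=5,fy=5,interpolation=cv2.INTER_CUBIC)
cv2.imwrite('pics/g6.png',np.hstack([A,B]))
E
```

```text
{'t': 13.2, 'tilt': np.float64(3.49), 'yaw': np.float64(0.04), 'roll': np.float64(0.06), 'bar': array([74.89,  0.28,  3.43]), 'F': array([ 2.38, -3.01,  8.75]), 'M': array([-0.481,  0.127,  0.183])}
```

View pics/g6.png

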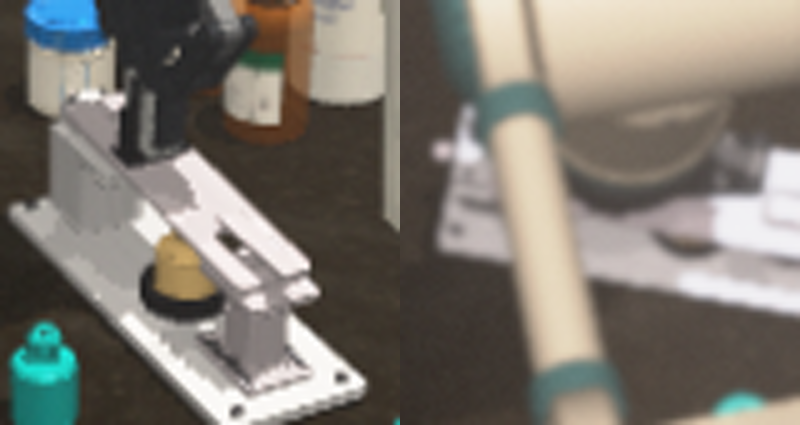

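Both crops show the free end down at the plunger. The 9 N upward push at a plate-end height of about 13 mm matches the nose's top. I keep pressing and levelling in steps.

```bash
python3 - <<'E'
from h import *
a=pose(3.5,75.3,0,1.3)
for t,x,y,z in((2.5,75.3,-.4,1.),(1.5,75.3,-.4,.6),(.5,75.3,-.4,.2),(0,75.3,-.4,0)): print(t,delta(a,pose(t,x,y,z)).tolist())
E
```

```text
2.5 [-0.99, 0.15, 0.0, -0.33, 0.49, -2.11]
1.5 [-1.98, 0.3, 0.0, -0.27, 0.9, -4.33]
0.5 [-2.97, 0.45, 0.0, -0.21, 1.27, -6.56]
0 [-3.46, 0.52, 0.0, -0.19, 1.44, -7.67]
```

Request:
jog_arm --deltas '[-0.5, 0.07, 0, -0.15, 0.3, -1, 0, -1, 0.15, 0, -0.3, 0.5, -2, 0, -1, 0.15, 0, -0.3, 0.5, -2, 0]'

```text
clock: 13.5
position: [0.5823, 0.2457, 0.0887]
ee_rot: [0.003, 0.075, 0.997, 0.021]
contact_force: [-6.0, -5.6, 18.3]
width: 0.0077
gripper_force: 102.2
```

```bash
python3 - <<'E'
from h import *
print(meas())
E
```

```text
{'t': 13.5, 'tilt': np.float64(2.47), 'yaw': np.float64(0.06), 'roll': np.float64(0.17), 'bar': array([75.2 ,  0.5 ,  5.53]), 'F': array([ 6.4 , -5.08, 18.27]), 'M': array([-0.881,  0.077,  0.25 ])}
```

The line of action passes through the plate's free end. My dowel and weight fixes (dowel −55.7, weight +9.6 in my frame) show that the base is not centred on the cradle's origin. So the plate is standing on the housing, about 9 mm too far to −x. I re-measure the origin from the nest, weight and dowel.

```bash
python3 - <<'E'
from h import *
Rc=Ro.from_euler("z",CR["yaw"],degrees=True);L=lambda P:(Rc.inv().apply(P-CR["c"])*1e3).round(2)
t=cv2.imread("pics/top0.png").astype(int);s=cv2.imread("pics/scene0.png").astype(int)
def brass(im,r):
    x0,y0,x1,y1=r;h=im[y0:y1,x0:x1];m=((h[:,:,2]-h[:,:,0])>45).astype(np.uint8)
    k,l,st,ce=cv2.connectedComponentsWithStats(m);i=1+st[1:,4].argmax();mm=l==i
    return ce[i]+[x0,y0],mm,(x0,y0)
ct,mt,_=brass(t,(265,170,305,205));cs,ms,(x0,y0)=brass(s,(290,185,322,216))
print("top brass",ct,mt.sum(),L(at("top",ct,.040)))
ys,xs=np.where(ms);print("scene brass",cs,"rows",ys.min()+y0,ys.max()+y0)
top=ys.min(); kx=xs[ys<=top+2].mean()+x0
print("knob top scene",kx,top+y0,L(at("scene",(kx,top+y0+.5),.057)))
# body centre: axis at brass blob centroid, z~.035
print("scene axis",[L(at("scene",cs,z)) for z in(.036,.042)])
# dark nest ring in top
h=t[165:210,260:310];m=(h.max(2)<95).astype(np.uint8);k,l,st,ce=cv2.connectedComponentsWithStats(m)
for i in range(1,k):
    if st[i][4]>40:
        cn=np.argwhere(l==i)[:,::-1];hull=cv2.convexHull(cn.astype(np.int32));(c,r)=cv2.minEnclosingCircle(hull);c=np.array(c)+[260,165];print("ring",c,r,L(at("top",c,.022)))
for u,v,z in((230,125,.065),(230,132,.061)): print("dowel scene",L(at("scene",sc(u,v),z)))
for z in(.062,.066): print("dowel top",L(at("top",tc(132,103),z)))
E
```

```text
top brass [282.85840708 185.9380531 ] 113 [  7.36  -1.35 -19.  ]
scene brass [306.56976744 201.        ] rows 191 209
knob top scene 307.5 191 [ 4.82  3.35 -2.  ]
scene axis [array([ 11.95,  -2.56, -23.  ]), array([ 20.21,  -7.63, -17.  ])]
ring [284.5 169.5] 24.909936904907227 [  3.79  41.6  -37.  ]
ring [284. 205.] 24.33115005493164 [ 17.77 -43.2  -37.  ]
dowel scene [-48.75  -2.75   6.  ]
dowel scene [-50.59  -1.64   2.  ]
dowel top [-55.89  -0.25   3.  ]
dowel top [-55.56  -0.91   7.  ]
```

Request:
jog_arm --deltas '[1, -0.15, 0, 0, 0, 3, 0, 2, -0.3, 0, 0, 0, 6, 0, 3, -0.45, 0, 0, 0, 9, 0, 3, -0.45, 0, 0, 0, 9, 0]'

```text
clock: 13.9
position: [0.5818, 0.2455, 0.0934]
ee_rot: [0.003, 0.076, 0.996, 0.048]
contact_force: [0.2, -1.2, -1.7]
width: 0.0075
gripper_force: 98.7
```

```bash
python3 - <<'E'
from h import *
print(meas())
E
```

```text
{'t': 13.9, 'tilt': np.float64(5.54), 'yaw': np.float64(-0.06), 'roll': np.float64(-0.02), 'bar': array([74.02, -0.33,  4.63]), 'F': array([ 1.11,  0.41, -1.68]), 'M': array([ 0.042, -0.108,  0.004])}
```

```bash
python3 - <<'E'
from h import *
Rc=Ro.from_euler("z",CR["yaw"],degrees=True);L=lambda P:(Rc.inv().apply(P-CR["c"])*1e3).round(2)
t=cv2.imread("pics/top0.png");s=cv2.imread("pics/scene0.png")
print(t[174:186,250:263,1]); print(s[174:186,288:302,1])
for nm,im,r in(("top",t,(252,176,261,184)),("scene",s,(291,176,300,184))):
    x0,y0,x1,y1=r;g=im[y0:y1,x0:x1,1].astype(float);w=np.clip(np.percentile(g,70)-g-6,0,None)
    c=[(w.sum(0)*np.arange(x0,x1)).sum()/w.sum(),(w.sum(1)*np.arange(y0,y1)).sum()/w.sum()];print(nm,c,[L(at(nm,c,z)) for z in(.060,.063,.066)])
E
```

```text
[[235 235 235 235 234 235 234 235 234 235 234 234 231]
 [234 234 235 235 235 235 234 234 235 235 235 235 231]
 [234 235 235 234 234 233 231 232 234 235 235 234 231]
 [234 235 235 234 232 226 222 225 231 234 235 233 230]
 [234 235 235 231 225 214 205 215 227 233 235 232 228]
 [234 235 234 231 219 203 195 208 224 233 234 231 224]
 [235 235 234 231 222 206 198 210 225 233 234 231 224]
 [235 235 235 233 228 220 218 223 230 234 234 231 227]
 [235 235 235 235 234 231 230 233 234 234 234 231 231]
 [234 235 235 235 235 234 234 234 235 234 232 228 230]
 [233 234 234 234 235 235 235 235 235 235 231 225 228]
 [221 225 230 232 233 234 233 234 235 234 230 224 226]]
[[146 156 174 165 144 166 186 149  75  52  53  50  49  49]
 [135 124 126 150 178 209 233 245 168  79  52  52  50  50]
 [140 146 147 212 233 248 248 248 243 179  86  50  50  50]
 [186 193 208 244 248 248 246 247 249 247 185 115  51  51]
 [248 248 248 248 247 244 234 239 246 248 246 223 113  53]
 [248 248 248 248 245 216 216 214 227 248 248 247 223 143]
 [248 248 248 248 243 174 174 170 219 249 249 249 249 245]
 [246 248 248 248 247 230 187 195 234 249 249 248 249 248]
 [226 245 248 248 248 248 249 249 249 249 245 242 242 238]
 [139 218 246 249 249 249 246 243 243 243 212 147 156 164]
 [126 145 205 244 242 243 212 166 155 162 160 146 142 139]
 [132 140 140 173 147 153 145 151 147 154 166  86  70  52]]
top [np.float64(255.87596899224806), np.float64(179.18992248062017)] [array([-56.43,  -0.1 ,   1.  ]), array([-56.18,  -0.6 ,   4.  ]), array([-55.93,  -1.09,   7.  ])]
scene [np.float64(296.7113985448666), np.float64(178.37510105092966)] [array([-58.82,   9.44,   1.  ]), array([-54.07,   6.7 ,   4.  ]), array([-49.31,   3.97,   7.  ])]
```

Top view puts the dowel at −56.3, so the origin is at about +8.4 and the bar edge belongs at about 83.4. I slide +9.4 mm with the plate under the head, then lower.

Request:
jog_arm --deltas '[0, 0, 0, -0.3, -2, -0.5, 0, 0, 0, 0, -0.6, -4, -1, 0, 0, 0, 0, -0.9, -6, -1.5, 0, 0, 0, 0, -1.2, -8, -2, 0, 0, 0, 0, -1.4, -9.3, -2, 0, 0, 0, 0, -1.4, -9.3, -2, 0, 0, 0, 0, -1.4, -9.3, -2, 0]'

```text
clock: 14.6
position: [0.5805, 0.2366, 0.0916]
ee_rot: [0.004, 0.075, 0.996, 0.048]
contact_force: [0.2, -0.8, -2.8]
width: 0.0079
gripper_force: 98.8
```

```bash
sed -i 's/^CR=.*/CR=dict(c=np.array([.5784,.2171,.059]),yaw=-98.62)/' h.py; python3 - <<'E'
from h import *
print(meas())
a=pose(5.5,83.4,0,2.6)
for t,x,y,z in((4,83.4,0,1.8),(3,83.4,0,1.3),(2,83.4,0,.9),(1,83.4,0,.4),(0,83.4,0,0),(-.5,83.4,0,0)): print(t,delta(a,pose(t,x,y,z)).tolist())
E
```

```text
{'t': 14.6, 'tilt': np.float64(5.52), 'yaw': np.float64(-0.0), 'roll': np.float64(0.01), 'bar': array([83.  , -0.16,  2.88]), 'F': array([ 0.74,  0.31, -2.84]), 'M': array([ 0.028, -0.041, -0.006])}
4 [-1.48, 0.22, 0.0, 0.11, 0.73, -3.5]
3 [-2.47, 0.37, 0.0, 0.18, 1.18, -5.8]
2 [-3.46, 0.52, -0.0, 0.24, 1.6, -8.02]
1 [-4.45, 0.67, 0.0, 0.3, 1.99, -10.34]
0 [-5.44, 0.82, 0.0, 0.36, 2.34, -12.57]
-0.5 [-5.93, 0.9, -0.0, 0.38, 2.51, -13.49]
```

Request:
jog_arm --deltas '[-0.75, 0.11, 0, 0, 0, -1.7, 0, -1.48, 0.22, 0, 0.1, 0.3, -3.5, 0, -2.47, 0.37, 0, 0.1, 0.8, -5.8, 0, -2.47, 0.37, 0, 0.1, 0.8, -5.8, 0]'

```text
clock: 15.0
position: [0.5803, 0.237, 0.0853]
ee_rot: [0.002, 0.074, 0.997, 0.025]
contact_force: [-0.0, -4.4, -1.0]
width: 0.0078
gripper_force: 98.8
```

```bash
python3 - <<'E'
from h import *
print(meas())
E
```

```text
{'t': 15.0, 'tilt': np.float64(2.85), 'yaw': np.float64(0.1), 'roll': np.float64(-0.01), 'bar': array([83.95, -0.2 ,  1.42]), 'F': array([ 4.34,  0.65, -1.04]), 'M': array([ 0.049, -0.603, -0.014])}
```

Request:
jog_arm --deltas '[-0.5, 0.07, 0, 0, 0.2, -1.1, 0, -1, 0.15, 0, 0.1, 0.4, -2.2, 0, -1, 0.15, 0, 0.1, 0.4, -2.2, 0]'

```text
clock: 15.3
position: [0.5803, 0.2374, 0.083]
ee_rot: [0.001, 0.075, 0.997, 0.017]
contact_force: [0.2, -4.4, -2.0]
width: 0.008
gripper_force: 98.6
```

```bash
python3 - <<'E'
from h import *
print(meas())
E
```

```text
{'t': 15.3, 'tilt': np.float64(1.91), 'yaw': np.float64(0.03), 'roll': np.float64(-0.04), 'bar': array([83.92, -0.43,  0.79]), 'F': array([ 4.37,  0.83, -2.01]), 'M': array([ 0.08 , -0.789, -0.025])}
```

Request:
jog_arm --deltas '[-0.5, 0.07, 0, 0, 0.2, -1.1, 0, -1, 0.15, 0, 0.05, 0.4, -2.3, 0, -1, 0.15, 0, 0.05, 0.4, -2.3, 0]'

```text
clock: 15.6
position: [0.5804, 0.2382, 0.0805]
ee_rot: [0.0, 0.075, 0.997, 0.008]
contact_force: [0.2, -4.4, -5.4]
width: 0.0079
gripper_force: 98.2
```

```bash
python3 - <<'E'
from h import *
print(meas())
E
```

```text
{'t': 15.6, 'tilt': np.float64(0.93), 'yaw': np.float64(0.02), 'roll': np.float64(-0.04), 'bar': array([83.56, -0.49,  0.09]), 'F': array([ 4.27,  0.9 , -5.35]), 'M': array([ 0.159, -0.799, -0.102])}
```

Request:
jog_arm --deltas '[-0.5, 0.07, 0, 0, 0.2, -1, 0, -0.95, 0.14, 0, 0.05, 0.3, -1.9, 0, -0.95, 0.14, 0, 0.05, 0.3, -1.9, 0]'

```text
clock: 15.9
position: [0.5809, 0.2396, 0.0792]
ee_rot: [0.0, 0.075, 0.997, 0.001]
contact_force: [0.6, 0.0, -3.5]
width: 0.008
gripper_force: 98.5
```

```bash
python3 - <<'E'
from h import *
print(meas())
E
```

```text
{'t': 15.9, 'tilt': np.float64(0.1), 'yaw': np.float64(0.01), 'roll': np.float64(0.02), 'bar': array([82.37, -0.21,  0.34]), 'F': array([-0.14,  0.62, -3.51]), 'M': array([ 0.001, -0.152,  0.01 ])}
```

The sideways force has vanished, so the nose has snapped over the end. A light press will confirm the seat.

Request:
jog_arm --deltas '[0, 0, 0, 0, 0, -0.5, 0, 0, 0, 0, 0, 0, -1, 0, 0, 0, 0, 0, 0, -1, 0]'

```text
clock: 16.2
position: [0.5811, 0.2391, 0.0788]
ee_rot: [0.001, 0.075, 0.997, 0.001]
contact_force: [0.0, 0.5, -1.3]
width: 0.008
gripper_force: 98.8
```

```bash
python3 - <<'E'
from h import *
print(meas())
E
```

```text
{'t': 16.2, 'tilt': np.float64(0.11), 'yaw': np.float64(-0.01), 'roll': np.float64(0.07), 'bar': array([ 8.281e+01,  1.200e-01, -6.000e-02]), 'F': array([-0.52, -0.03, -1.25]), 'M': array([-0.026,  0.058, -0.022])}
```

Request:
jog_arm --deltas '[-0.1, 0, 0, 0, 0, -0.8, 0, -0.2, 0, 0, 0, 0, -1.5, 0, -0.2, 0, 0, 0, 0, -1.5, 0]'

```text
clock: 16.5
position: [0.5812, 0.239, 0.0788]
ee_rot: [0.001, 0.075, 0.997, -0.001]
contact_force: [-2.4, -0.1, 7.3]
width: 0.0076
gripper_force: 100.1
```

```bash
python3 - <<'E'
from h import *
print(meas())
E
```

```text
{'t': 16.5, 'tilt': np.float64(-0.08), 'yaw': np.float64(-0.01), 'roll': np.float64(0.14), 'bar': array([82.95,  0.2 ,  0.23]), 'F': array([ 0.43, -2.34,  7.35]), 'M': array([-0.433, -0.01 ,  0.004])}
```

Request:
jog_arm --deltas '[0.2, 0, 0, 0, 0, 1.3, 0, 0.2, 0, 0, 0, 0, 1.3, 0, 0.2, 0, 0, 0, 0, 1.3, 0.15, 0.2, 0, 0, 0, 0, 1.3, 0.3, 0.2, 0, 0, 0, 0, 1.3, 0.35, 0.2, 0, 0, 0, 0, 1.3, 0.35, 0.2, 0, 0, 0, 0, 1.3, 0.35]' --grip_force 20

```text
clock: 17.2
position: [0.5807, 0.2385, 0.078]
ee_rot: [0.0, 0.075, 0.997, 0.0]
contact_force: [0.0, 1.2, 0.9]
width: 0.03
gripper_force: 0.0
```

Request:
jog_arm --deltas '[0, 0, 0, 0, 0, 5, 0.35, 0, 0, 0, 0, 0, 20, 0.35, 0, 0, 0, 0, 0, 50, 0.35, 0, 0, 0, 0, 0, 90, 0.35, 0, 0, 0, -40, 0, 140, 0.35, 0, 0, 0, -90, 0, 180, 0.35, 0, 0, 0, -140, -50, 200, 0.35, 0, 0, 0, -190, -100, 200, 0.35, 0, 0, 0, -230, -150, 200, 0.35, 0, 0, 0, -230, -200, 200, 0.35, 0, 0, 0, -230, -200, 200, 0.35, 0, 0, 0, -230, -200, 200, 0.35]'

```text
clock: 18.4
position: [0.3481, 0.036, 0.2789]
ee_rot: [0.001, 0.076, 0.997, -0.001]
contact_force: [0.6, 0.5, 0.5]
width: 0.0298
gripper_force: 0.0
```

```bash
python3 - <<'E'
from h import *
a=imaging.get_image('scene');b=imaging.get_image("top");cv2.imwrite('pics/s9.png',a);cv2.imwrite('pics/t9.png',b);print(meas()["t"])
A=cv2.resize(a[155:235,270:345],None,fx=5.3,fy=5.3,interpolation=cv2.INTER_CUBIC);B=cv2.resize(b[145:225,230:305+27],(400,314),interpolation=cv2.INTER_CUBIC)
B=cv2.copyMakeBorder(B,0,A.shape[0]-314,0,0,0)
cv2.imwrite('pics/g9.png',np.hstack([A,B]))
# plate level check: rect of plate in top at z 63
print(rect("top",b,CR["c"][:2]+8.0e-3*np.array([-.15,-.989]),np.radians(-98.62),.169,.04,.063,rng=.005))
E
```

```text
18.5
{'+x': [np.float64(nan), np.float64(1.5), np.float64(0.0)], '-x': [np.float64(1.33), np.float64(0.25), np.float64(nan)], '+y': [np.float64(nan), np.float64(nan)], '-y': [np.float64(-0.33), np.float64(0.17), np.float64(-0.33), np.float64(0.17)]}
```

View pics/g9.png

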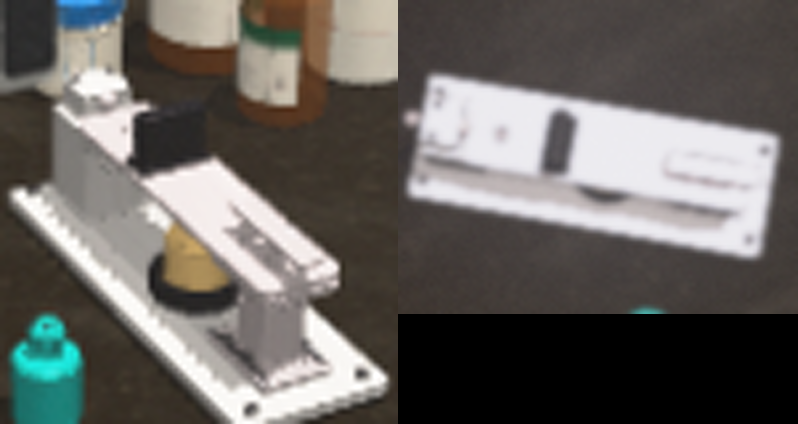

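The plate lies level, with its end under the plunger housing at (95,110). The dowel shows in its hole at (500,132), the head is above the eye, and the weight stands in its nest. Handing in.

```bash
python3 -c "
from rig import manip
print(manip.sign_off())"
```

```text
the job is handed in; nothing more can be done
None
```

The keep plate is fitted: its eye is under the stud's T-head, its free end is on the dowel with the plunger over it, and the arm is clear. It was handed in at 18.5 s. The highest readings were about 6 N on the neck and about 20 N on the cradle, the latter when the plate briefly stood on the plunger housing before I moved it 9 mm.

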